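Latch a relay module into its test socket and start the test

TASK

Slide the black relay module along the deck of the grey test fixture, between the guide rails, until it drops into the rectangular socket (slide it, do not pick it up), then press it down, firmly but without forcing it against the stop, until it latches and stays flush with the deck. Then start the test by pressing the three keys of the fixture all the way down, one at a time: first the round one, then the square one, last the long bar. Leave the other things on the bench where they are.

Things in the scene. Friction and masses are not known exactly. Their poses are not given: they have to be found in the camera images.
- fixture: grey test fixture fixed on the bench, flat deck 40 mm above its origin, which lies at its underside below the socket's centre, 0 to 12 mm above the bench (levelling feet); local +y is the slide direction, local +x away from the robot. The deck lane is 100 mm wide, from local y = -0.180 (loading end) to +0.048; keys on the front ledge, row centred at local (-0.058, 0).
- rail_mouth (a point): middle of the lane at deck level where the two aluminium guide rails (8 mm high) begin, local y = -0.115 of the fixture. There 86 mm lie between them; they close in to 49 mm at local y = -0.060, then run parallel and end at y = -0.034, at the socket's near edge.
- socket (a point): centre of the socket's mouth at deck level, axes as the fixture: a recess 48 mm (local x) by 69 mm (local y). Two bevelled spring pawls in its long walls snap into the module's grooves when its top is flush with the deck and hold it; pressing it past them takes 10 to 14 N at the end, and it can go 1.5 mm deeper than flush. Not latched, it comes back up to 17 mm proud.
- carrier (a joint): travel of the white spring-borne contact carrier that is the socket's floor: at 0 it stands 9 mm below the deck and pushes up with 7 N; 0.0170 with the module latched (12 N); hard stop at 0.0185 m; the module must not be pushed with more than 45 N
- module: black relay module, 46 mm (local x) by 66 mm (local y) by 26 mm tall, 0.08 to 0.17 kg, rounded lower edges, a groove along each long side. Origin at the centre of its underside. Starts loose on the loading end of the deck, roughly along the lane. Pushed along, it tips nose-down into the socket when half over the edge; its heel drops in last and may need pressing.
- module_top (a point): centre of the module's top face, 26 mm above its origin, axes as the module; when seated it lies at the point socket
- round_top (a point): round key, grey, 22 mm diameter. Its top stands 8 mm over its black 39x39 mm base block (base top 2 mm, cap top 10 mm above the deck). Origin at the centre of the cap's top. One of three in a row 44 mm apart, in varying order. Spring: starts to give at 3 N, fully down (5 mm travel) at 5 N, then a hard stop; comes back up when released.
- square_top (a point): square key, grey, 22x22 mm. Its top stands 8 mm over its black 39x39 mm base block (base top 2 mm, cap top 10 mm above the deck). Origin at the centre of the cap's top. One of three in a row 44 mm apart, in varying order. Spring: starts to give at 3 N, fully down (5 mm travel) at 5 N, then a hard stop; comes back up when released.
- bar_top (a point): long bar key, grey, 10 mm (local x) by 34 mm (local y). Its top stands 8 mm over its black 39x39 mm base block (base top 2 mm, cap top 10 mm above the deck). Origin at the centre of the cap's top. One of three in a row 44 mm apart, in varying order. Spring: starts to give at 3 N, fully down (5 mm travel) at 5 N, then a hard stop; comes back up when released.
- key_round (a joint): travel of the round key: 0 up, 0.005 m fully down
- key_square (a joint): travel of the square key: 0 up, 0.005 m fully down
- key_bar (a joint): travel of the bar key: 0 up, 0.005 m fully down
- transformer: small grey transformer with a yellow coil, 53x50x40 mm, loose on the bench; leave alone
- heatsink: finned aluminium heatsink, 30x45x26 mm, loose on the bench; leave alone
- capacitor_1: upright capacitor can, 22 mm diameter, 28 mm tall, loose on the bench; leave alone
- capacitor_3: upright capacitor can, 25 mm diameter, 32 mm tall, loose on the bench; leave alone
- rosin_tin: round tin, 58 mm diameter, 24 mm tall, loose on the bench; leave alone
Mind the look-alikes: they are no part of the job. Leave any red look-alike of the module alone.

How it is judged:
By the outcome, as a careful person would: the job done as asked, in the order asked, and still so for the second after the job is handed in, with the robot touching nothing.
It also fails if it takes over 51 s, if anything falls off the work surface, if the arm or the gripper's body presses on something with over 40 N, if the wrist force passes 120 N, or if a joint passes its speed limit or range.

ROBOT

A 6-joint arm with a two-finger parallel gripper is mounted at the origin on a cart in front of the work surface, level with it; the furniture and walls round the work are solid. World frame = base frame: x ahead of the robot, y to its left, z up, the work surface at z = 0. Lengths are in mm, angles in rad, forces in N, time in s.
With the tool pointing down it reaches from about 275 to 750 mm from the base axis. Payload 10.2 kg.
Tool frame: the origin (TCP) lies midway between the tips of the shut fingers; the grasp point (between the pads) lies 19 mm behind it; z points along the fingers, y is the line along which they close (so a half turn about z gives the same grasp; the last joint's range is limited). The gripper opens to 85 mm and grips with 20 to 120 N. Pads are 22 mm wide; open, the fingers measure 114 mm over their backs; the gripper's body (76 mm by 85 mm) begins 54 mm behind the grasp point. The pads swing forward as they close: fully open they stand 13 mm farther back than shut.
Start: joints at [-1.438, 0.313, 1.498, -0, 1.331, -0.223], TCP at [182.866, -492.129, 231.294] pointing down, gripper open.
Joint ranges: [-2.94, 2.94], [-0.97, 2.17], [0.19, 2.56], [-1.23, 4.37], [0.02, 3.11], [-2.88, 2.88]. Speed limits (rad/s): [2.39, 2.39, 3.01, 3.14, 3.14, 3.14].

INTERFACE

Orientations are given as a unit quaternion [w, x, y, z].
In Python, from rig import ctrl gives the robot as it stands.
- The arm moves only by the tool send_rows, never from a script. Its argument "targets" is a list of rows, each a list of 7 numbers: the closure, from -1 (fully open) to 1 (shut), so that 0 is half open, then the shift along the tool's x, y, z in m, then the turn, a rotation vector about the tool's x, y, z in rad. In form: [[claw, dx, dy, dz, ax, ay, az], ...]. A call has exactly 10 rows; each row shifts and turns the commanded pose from where the row before left it, along the tool's axes as they then stand; what a row does not reach is not made up. A row lasts 1/8 s, in which the tool goes at most 62.5 mm and 10.7 degrees, less where a joint would pass 70% of its speed; a pose out of reach is approached as far as the arm can. A call with a gripper value outside its range is refused whole. The fingers move at their own pace and stop on an object; "squeeze" is the grip in N (left out, the last holds). Time passes only in rows, so rows that do not move let the fingers close, or fill a call up. It gives the time, the measured TCP pose, the force, the opening and the grip force at its end, in the units of the state.
- ctrl.sense(): the state, without advancing time (a new reading comes with each control period).
- ctrl.capture(name): name is "side" or "top"; returns a dict with "img" (480x640x3 uint8, red, green, blue), "camera_matrix" (3x3 intrinsics, pixels), "R" (3x3) and "t" (3): a world point X has camera coordinates R X + t. Camera axes: x right, y down, z forward; pixel columns grow to the right and rows downward; lengths in mm; the calibration is good to about 2 mm. A picture is of the moment at which its call begins. There is no depth.
- ctrl.finish_job(): hands the job in; it is judged then, once.
Trained networks look in a picture, given as the dict that the camera call returned (one of the last four; its "shot" number tells which), for a name from the list of things; names that differ only in an ending like _2 or _b are one class to them, and where a whole thing is asked for, a point or a joint stands for the part that bears it (a point fixed in the world has none). Each returns a list of dicts, best first, with "score" (0 to 1); they miss things now and then, are a little off and sometimes report something else, mostly with a low value. They report only what shows in the picture. A call takes as long as a camera call. They do not tell look-alikes from the thing itself.
- ctrl.boxes_of(query, picture): "extent" ([left, top, width, height] in pixels, round what is visible of it).
- ctrl.landmark_of(query, picture): "point" ([column, row] in pixels: a listed point, or the origin of a listed thing).
The state is a dict: "time_s": time; "joints": joint angles; "dq": joint speeds; "tau": joint torques, N m; "eef_pos": TCP position; "ee_rot": TCP orientation; "force": force on the tool from outside, world axes, zero at the start; "wrist_torque": the same for the moment, N m; "grip_width": opening from 0.0 (shut) to 1.0 (fully open); "grip_force": force on a finger pad.
Only numpy, scipy, OpenCV 4.12 (cv2) and the standard library are available. Lean on these libraries where they do the work, as an engineer would, in place of code of your own. Each camera call takes 0.05 s, during which the arm holds its last target. There are 200 camera calls.

## Working session

There is one attempt and no reset: what is moved stays moved. The work goes in short steps, Python scripts to look and compute and a tool call to move; the robot and the scene stay as the last step left them, time stands still between calls to the robot, and variables do not carry over. Pictures are saved under pics/ and viewed, at most 10 in all, crops included, and the job is handed in when it is done.

Besides the shell and the picture viewer there is one more tool, called after "Call:" by a JSON object that holds its "name" and its "arguments", one argument or row to a line. send_rows: Moves the arm, as the interface text tells. Its arguments: {"type":"object","properties":{"targets":{"type":"array"},"squeeze":{"type":"number"}},"required":["targets"]}

```bash
mkdir -p pics; ls
cat > h.py <<'E'
from rig import ctrl
import numpy as np, cv2
def cap(n,save=None):
    p=ctrl.capture(n)
    if save: cv2.imwrite(f'pics/{save}.png',p['img'][:,:,::-1])
    return p
def proj(p,X):
    c=p['camera_matrix']@(np.array(p['R'])@np.array(X,float)+np.array(p['t']).ravel()); return c[:2]/c[2]
def ray(p,uv):
    R=np.array(p['R']);t=np.array(p['t']).ravel()
    d=R.T@np.linalg.inv(p['camera_matrix'])@np.array([uv[0],uv[1],1.]); return -R.T@t,d
def atz(p,uv,z):
    o,d=ray(p,uv); return o+d*(z-o[2])/d[2]
def tri(ps,uvs):
    A=np.zeros((3,3));b=np.zeros(3)
    for p,uv in zip(ps,uvs):
        o,d=ray(p,uv);d/=np.linalg.norm(d);M=np.eye(3)-np.outer(d,d);A+=M;b+=M@o
    return np.linalg.solve(A,b)
E
python3 - <<'E'
from h import *
np.set_printoptions(precision=1,suppress=True)
s=cap('side','s0');t=cap('top','t0')
print(ctrl.sense())
for q in ['fixture','rail_mouth','socket','module_top','module','round_top','square_top','bar_top']:
    a=ctrl.landmark_of(q,s);b=ctrl.landmark_of(q,t)
    print(q,[(np.round(x['point']),round(x['score'],2)) for x in a[:3]],[(np.round(x['point']),round(x['score'],2)) for x in b[:3]])
    if a and b: 
        X=tri([s,t],[a[0]['point'],b[0]['point']]); print('   ',X, proj(s,X)-a[0]['point'])
print([ (np.round(x['extent']),round(x['score'],2)) for x in ctrl.boxes_of('module',t)])
E
```

```text
pics
{'time_s': 0.1, 'joints': array([-1.4,  0.3,  1.5, -0. ,  1.3, -0.2]), 'dq': array([-0., -0., -0., -0.,  0., -0.]), 'tau': array([  0. , -41.3, -26. ,  -0. ,   0. ,  -0. ]), 'eef_pos': array([ 182.8, -491.9,  230.8]), 'ee_rot': array([-0. ,  1. ,  0.2,  0. ]), 'force': array([0.1, 0.4, 0.7]), 'wrist_torque': array([ 0., -0., -0.]), 'grip_force': 0.0, 'grip_width': 0.9983122919191721}
fixture [(array([363., 259.]), 0.59)] [(array([386., 255.]), 0.85), (array([393., 287.]), 0.54)]
    [ 534.6 -155.5   -2.1] [-0.5 -0.1]
rail_mouth [(array([371., 211.]), 0.97)] [(array([451., 249.]), 0.65)]
    [ 542.  -272.7   43. ] [1.1 0.2]
socket [(array([363., 238.]), 0.91)] [(array([392., 253.]), 0.83)]
    [ 534.3 -161.6   40.3] [1.  0.2]
module_top [(array([371., 196.]), 0.7), (array([452., 244.]), 0.56)] [(array([422., 344.]), 0.93), (array([457., 245.]), 0.85)]
    [ 446.2 -173.5  143.7] [42.8 -1.7]
module [(array([451., 254.]), 0.71), (array([368., 209.]), 0.69), (array([369., 207.]), 0.23)] [(array([457., 248.]), 0.98), (array([420., 341.]), 0.82), (array([450., 248.]), 0.68)]
    [ 458.2 -290.3  -25.6] [-41.  -13.7]
round_top [(array([394., 235.]), 0.55)] [(array([395., 281.]), 0.49)]
    [ 477.5 -163.2   57.6] [-0.5 -0.1]
square_top [(array([394., 250.]), 0.66)] [(array([368., 288.]), 0.59), (array([449., 246.]), 0.4), (array([206., 212.]), 0.37)]
    [ 466.7 -113.4   54.2] [0.6 0.1]
bar_top [(array([393., 230.]), 0.51)] [(array([416., 283.]), 0.55)]
    [ 480.1 -203.2   45.8] [2.1 0.3]
[(array([402., 321.,  42.,  44.]), 0.73), (array([439., 234.,  42.,  27.]), 0.69)]
```

Run:
```python
import cv2
a=cv2.imread('pics/s0.png');b=cv2.imread('pics/t0.png')
cv2.imwrite('pics/tc.png',cv2.resize(b[190:370,310:550],None,fx=3.3,fy=3.3,interpolation=3))
cv2.imwrite('pics/sc.png',cv2.resize(a[160:310,300:500],None,fx=4,fy=4,interpolation=3))
```

```text
(no output)
```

View pics/tc.png

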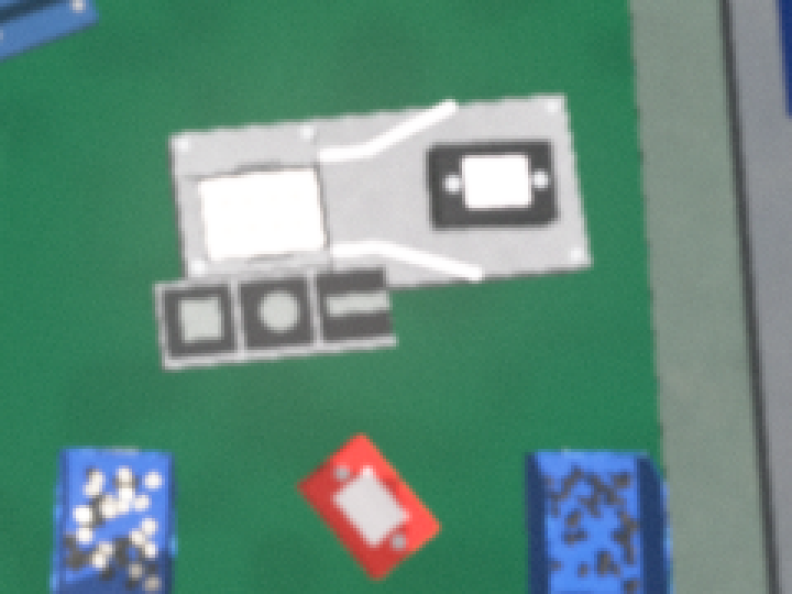

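View pics/sc.png

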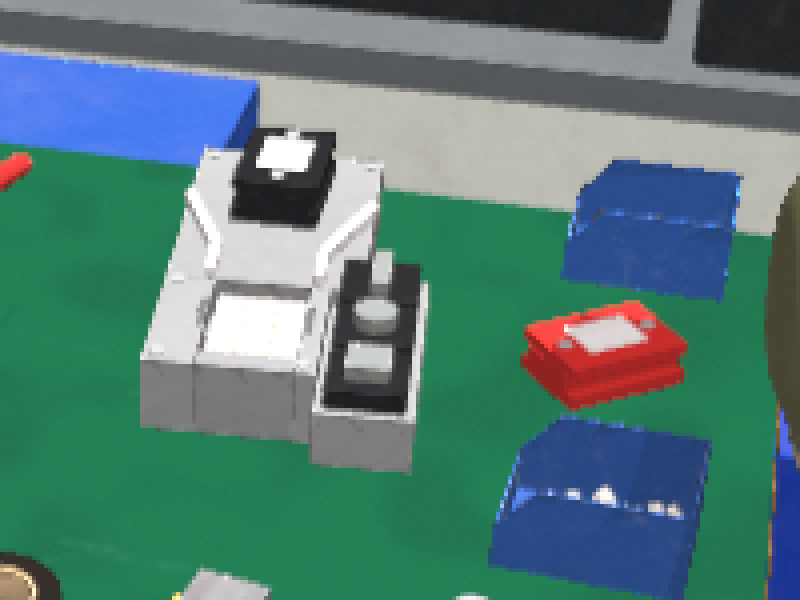

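View pics/t0.png

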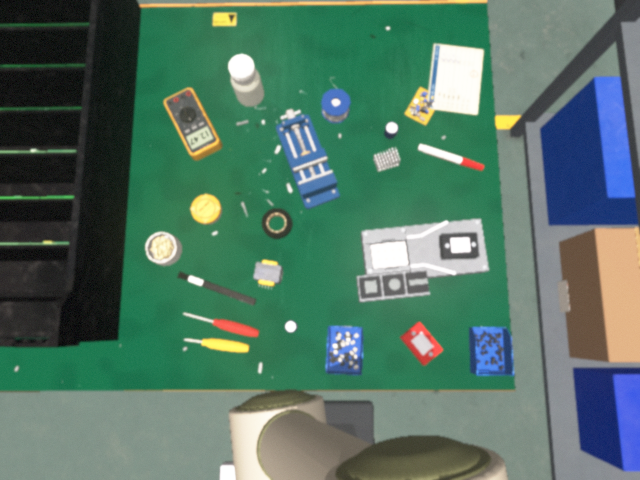

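The top crop shows the black module at full-image (460,245), on the loading end of the fixture. The red look-alike lies off the fixture at (422,343). Only the black one on the deck fits, and this crop confirms it. The key row, in full-image pixels, is square (371,287), round (395,284) and bar (418,281).

```bash
cat > fit.py <<'E'
from h import *
from scipy.optimize import least_squares
np.set_printoptions(precision=3,suppress=True)
s=cap('side');t=cap('top')
T=lambda u,v:(t,np.array([u/3.3+310,v/3.3+190])); S=lambda u,v:(s,np.array([u/4+300,v/4+160]))
obs=[((50,48,40),T(170,133)),((50,-180,40),T(566,94)),((-50,-180,40),T(591,266)),
 ((50,-180,40),S(205,149)),((-50,-180,40),S(384,163)),((50,48,40),S(141,360)),
 ((-58,44,50),T(201,320)),((-58,0,50),T(279,312)),((-58,-44,50),T(357,302)),
 ((-58,44,50),S(369,355)),((-58,0,50),S(375,310)),((0,0,40),(s,np.array([363,238.]))),((0,0,40),(t,np.array([392,253.]))),
 ((0,-115,40),(s,np.array([371,211.]))),((0,-115,40),(t,np.array([451,249.])))]
def W(p,L):
    c,n=np.cos(p[3]),np.sin(p[3]); return np.array([p[0]+c*L[0]-n*L[1],p[1]+n*L[0]+c*L[1],p[2]+L[2]])
f=lambda p:np.concatenate([proj(o[0],W(p,L))-o[1] for L,o in obs])
r=least_squares(f,[535,-160,5,0.],loss='soft_l1',x_scale=[10,10,10,.1]); F=r.x
if __name__=='__main__':
    print('fixture',F);print(f(F).reshape(-1,2))
    d=F[2]+40+26
    k=[atz(t,T(*q)[1],d) for q in [(453,184),(540,180),(496.5,181)]]
    print('module top pts',k,'yaw y-axis',np.arctan2(-(k[0]-k[1])[0],(k[0]-k[1])[1]))
    k2=[atz(s,S(*q)[1],d) for q in [(292,129),(279,175),(286,152)]];print(k2)
    c,n=np.cos(F[3]),np.sin(F[3])
    for X in k+k2: e=X-F[:3]; print('local',c*e[0]+n*e[1],-n*e[0]+c*e[1])
    for n_,L in dict(mouth=(0,-115,40),behind=(0,-215,40),sock=(0,0,40),sq=(-58,44,50),rd=(-58,0,50),bar=(-58,-44,50)).items(): print(n_,W(F,L))
    q=ctrl.sense();print(q['ee_rot'],q['eef_pos'],q['joints'])
E
python3 fit.py
```

```text
fixture [ 532.333 -158.057    1.442    0.091]
[[ 0.368 -0.619]
 [-0.459 -0.397]
 [ 0.282 -0.435]
 [ 1.006 -0.333]
 [ 1.355 -0.295]
 [ 0.403 -0.592]
 [-0.004 -1.334]
 [ 0.105 -1.223]
 [ 0.212 -0.506]
 [ 0.681  0.347]
 [ 1.042 -0.048]
 [ 1.794  1.216]
 [-1.83   0.123]
 [ 0.37   1.202]
 [-0.129 -1.787]]
module top pts [array([ 541.425, -259.73 ,   67.442]), array([ 543.323, -307.982,   67.442]), array([ 542.937, -283.893,   67.442])] yaw y-axis 0.03929555790070103
[array([ 549.06 , -315.404,   67.442]), array([ 544.696, -260.073,   67.442]), array([ 546.583, -287.303,   67.442])]
local -0.17776752681003138 -102.07793746168757
local -2.670090132204546 -150.30365957979444
local -0.8665607211547179 -126.2789616612654
local 2.3702326133123233 -158.21609664033488
local 3.047749137892229 -102.71729142193001
local 2.4544462285944135 -130.0053510320032
mouth [ 542.776 -272.582   41.442]
behind [ 551.856 -372.169   41.442]
sock [ 532.333 -158.057   41.442]
sq [ 470.577 -119.506   51.442]
rd [ 474.573 -163.324   51.442]
bar [ 478.568 -207.142   51.442]
[-0.     0.984  0.177 -0.   ] [ 182.857 -492.134  231.274] [-1.438  0.313  1.498 -0.     1.331 -0.223]
```

Call:
{"name": "send_rows", "arguments": {
  "targets": [
    [1, 0.036, -0.026, 0, 0, 0, 0],
    [1, 0.036, -0.026, 0, 0, 0, 0],
    [1, 0.036, -0.026, 0, 0, 0, 0],
    [1, 0.036, -0.026, 0, 0, 0, 0],
    [1, 0.0415, 0.0155, 0, 0, 0, 0],
    [1, 0.0415, 0.0155, 0, 0, 0, 0],
    [1, 0.0415, 0.0155, 0, 0, 0, 0],
    [1, 0.0415, 0.0155, 0, 0, 0, 0],
    [1, 0.0415, 0.0155, 0, 0, 0, 0],
    [1, 0.0415, 0.0155, 0, 0, 0, 0]
  ]
}}

```text
time_s: 2.3
eef_pos: [548.8, -344.8, 231.2]
ee_rot: [0.0, 0.984, 0.177, -0.0]
force: [-0.8, -0.8, 0.8]
grip_width: -0.001
grip_force: 0.0
```

Call:
{"name": "send_rows", "arguments": {
  "targets": [
    [1, 0, 0, 0.012, 0, 0, -0.186],
    [1, 0, 0, 0.012, 0, 0, -0.186],
    [1, 0, 0, 0.012, 0, 0, -0.186],
    [1, 0, 0, 0.012, 0, 0, -0.186],
    [1, 0, 0, 0.012, 0, 0, -0.186],
    [1, 0, 0, 0.012, 0, 0, -0.186],
    [1, 0, 0, 0.012, 0, 0, -0.186],
    [1, 0, 0, 0, 0, 0, 0],
    [1, 0, 0, 0, 0, 0, 0],
    [1, 0, 0, 0, 0, 0, 0]
  ]
}}

```text
time_s: 3.55
eef_pos: [547.6, -345.1, 147.9]
ee_rot: [0.0, 0.676, 0.736, 0.0]
force: [0.1, -0.0, 0.6]
grip_width: -0.002
grip_force: 0.0
```

```bash
cat > m.py <<'E'
from fit import *
from scipy.spatial.transform import Rotation as Ro
def rel(L):
    q=ctrl.sense();w=q['ee_rot'];R=Ro.from_quat([w[1],w[2],w[3],w[0]]).as_matrix()
    print('t',q['time_s'],'pos',q['eef_pos'],'F',q['force'],'grip',q['grip_width'])
    yaw=np.arctan2(R[1,0],R[0,0]); print('tool x ang',yaw,'turn az needed',-(F[3]+np.pi/2-yaw),'z',R[:,2])
    print('delta tool',R.T@(W(F,L)-q['eef_pos']))
    c,n=np.cos(F[3]),np.sin(F[3]);e=q['eef_pos']-F[:3];print('local',c*e[0]+n*e[1],-n*e[0]+c*e[1],e[2])
E
python3 - <<'E'
from m import *
rel((0,-188,47))
cv2.imwrite('pics/a1.png',np.hstack([cv2.resize(t['img'][190:310,340:520],None,fx=2.2,fy=2.2),cv2.resize(s['img'][130:250,300:480],None,fx=2.2,fy=2.2)])[:,:,::-1])
E
```

```text
t 3.65 pos [ 547.536 -344.994  147.711] F [ 0.876 -0.835  0.42 ] grip -0.0011275359134515811
tool x ang 1.6566703093609414 turn az needed -0.0050559970482682015 z [ 0. -0. -1.]
delta tool [-0.4    1.792 99.27 ]
local -1.8348777960143128 -187.54531062417237 146.2687504949431
```

View pics/a1.png

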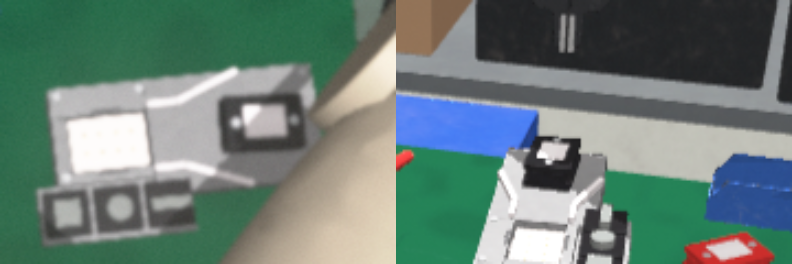

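Call:
{"name": "send_rows", "arguments": {
  "targets": [
    [1, 0, 0.0025, 0.02, 0, 0, -0.005],
    [1, 0, 0, 0.02, 0, 0, 0],
    [1, 0, 0, 0.02, 0, 0, 0],
    [1, 0, 0, 0.02, 0, 0, 0],
    [1, 0, 0, 0.014, 0, 0, 0],
    [1, 0, 0, 0.004, 0, 0, 0],
    [1, 0.005, 0, 0, 0, 0, 0],
    [1, 0.008, 0, 0, 0, 0, 0],
    [1, 0.008, 0, 0, 0, 0, 0],
    [1, 0.006, 0, 0, 0, 0, 0]
  ]
}}

```text
time_s: 4.9
eef_pos: [547.7, -317.4, 49.9]
ee_rot: [0.001, 0.674, 0.739, -0.0]
force: [-0.2, -0.6, 0.6]
grip_width: -0.004
grip_force: 0.6
```

Run:
```python
from m import *
rel((0,-45,47))
cv2.imwrite('pics/a2.png',np.hstack([cv2.resize(t['img'][190:310,340:520],None,fx=2.2,fy=2.2),cv2.resize(s['img'][160:280,300:480],None,fx=2.2,fy=2.2)])[:,:,::-1])
```

```text
t 5.0 pos [ 547.504 -317.089   49.552] F [-0.018  0.152 -0.196] grip 0.0006886603322346703
tool x ang 1.6634119608829319 turn az needed 0.0016856544737222645 z [ 0.  0. -1.]
delta tool [114.753  -0.474   1.124]
local 0.6675868370750919 -159.75244960347604 48.10979695605442
```

View pics/a2.png

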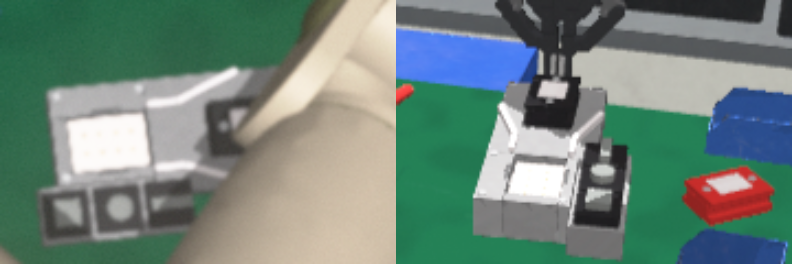

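Call:
{"name": "send_rows", "arguments": {
  "targets": [
    [1, 0.008, 0, 0.001, 0, 0, 0],
    [1, 0.008, 0, 0.001, 0, 0, 0],
    [1, 0.008, 0, 0, 0, 0, 0],
    [1, 0.008, 0, 0, 0, 0, 0],
    [1, 0.008, 0, 0, 0, 0, 0],
    [1, 0.008, 0, 0, 0, 0, 0],
    [1, 0.007, 0, 0, 0, 0, 0],
    [1, 0.006, 0, 0, 0, 0, 0],
    [1, 0.006, 0, 0, 0, 0, 0],
    [1, 0.005, 0, 0, 0, 0, 0]
  ]
}}

```text
time_s: 6.25
eef_pos: [540.8, -245.8, 47.3]
ee_rot: [0.0, 0.674, 0.739, -0.0]
force: [-0.6, -0.8, -0.3]
grip_width: 0.001
grip_force: 0.4
```

Run:
```python
from m import *
rel((0,-45,47))
cv2.imwrite('pics/a3.png',np.hstack([cv2.resize(t['img'][190:310,340:520],None,fx=2.2,fy=2.2),cv2.resize(s['img'][160:280,300:480],None,fx=2.2,fy=2.2)])[:,:,::-1])
```

```text
t 6.35 pos [ 540.794 -245.588   47.32 ] F [ 0.657 -0.272  0.358] grip 0.0011082831293687595
tool x ang 1.6631727555653006 turn az needed 0.0014464491560910453 z [-0.  0. -1.]
delta tool [42.938 -0.416 -1.11 ]
local 0.4778384514726106 -87.93748946361715 45.87848232073157
```

View pics/a3.png

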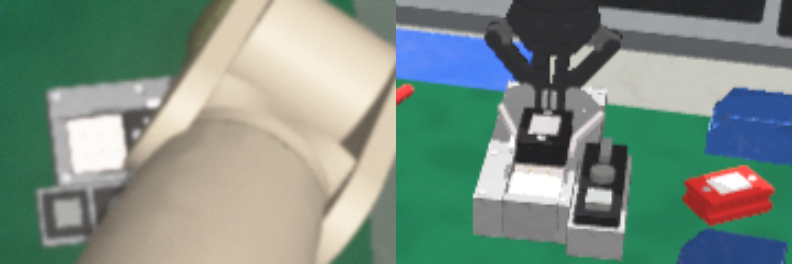

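Call:
{"name": "send_rows", "arguments": {
  "targets": [
    [1, 0.005, 0, 0, 0, 0, 0],
    [1, 0.005, 0, 0, 0, 0, 0],
    [1, 0.005, 0, 0, 0, 0, 0],
    [1, 0.005, 0, 0, 0, 0, 0],
    [1, 0.004, 0, 0, 0, 0, 0],
    [1, 0.004, 0, 0, 0, 0, 0],
    [1, 0.004, 0, 0, 0, 0, 0],
    [1, 0.003, 0, 0, 0, 0, 0],
    [1, 0, 0, 0, 0, 0, 0],
    [1, 0, 0, 0, 0, 0, 0]
  ]
}}

```text
time_s: 7.6
eef_pos: [537.6, -211.3, 47.3]
ee_rot: [0.0, 0.674, 0.739, 0.0]
force: [-0.1, 0.4, -0.7]
grip_width: 0.006
grip_force: 0.0
```

Run:
```python
from m import *
rel((0,-45,47))
cv2.imwrite('pics/a4.png',cv2.resize(s['img'][170:290,320:460],None,fx=4,fy=4,interpolation=3)[:,:,::-1])
```

```text
t 7.7 pos [ 537.6   -211.312   47.286] F [0.296 0.157 0.599] grip -0.0011179673773942967
tool x ang 1.6627161605379304 turn az needed 0.0009898541287207685 z [-0.  0. -1.]
delta tool [ 8.514 -0.401 -1.155]
local 0.4092555626875072 -53.513312643002564 45.844037759910535
```

View pics/a4.png

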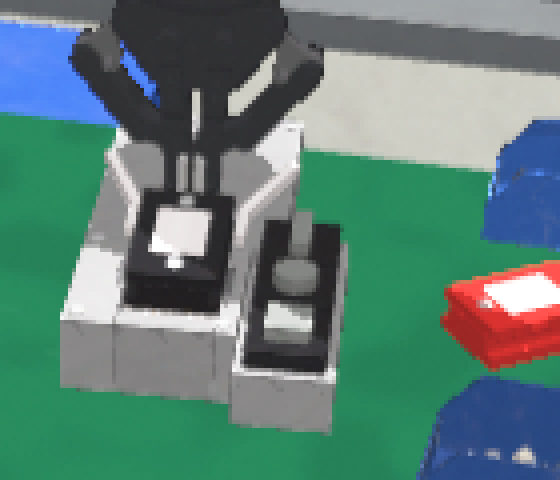

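The module is tilted nose-down, with its top at about (180,230) in the crop, and needs roughly 9 mm more.

Call:
{"name": "send_rows", "arguments": {
  "targets": [
    [1, 0.002, 0, 0, 0, 0, 0],
    [1, 0.002, 0, 0, 0, 0, 0],
    [1, 0.002, 0, 0, 0, 0, 0],
    [1, 0.002, 0, 0, 0, 0, 0],
    [1, 0.001, 0, 0, 0, 0, 0],
    [1, 0, 0, 0, 0, 0, 0],
    [1, 0, 0, 0, 0, 0, 0],
    [1, 0, 0, 0, 0, 0, 0],
    [1, 0, 0, 0, 0, 0, 0],
    [1, 0, 0, 0, 0, 0, 0]
  ]
}}

```text
time_s: 8.95
eef_pos: [536.8, -202.3, 47.3]
ee_rot: [-0.0, 0.674, 0.739, -0.0]
force: [-0.6, 0.6, 0.4]
grip_width: 0.001
grip_force: 0.0
```

Run:
```python
from m import *
rel((0,-45,47))
cv2.imwrite('pics/a5.png',cv2.resize(s['img'][190:270,320:420],None,fx=6,fy=6,interpolation=3)[:,:,::-1])
```

```text
t 9.05 pos [ 536.795 -202.31    47.311] F [-0.218 -0.287 -0.06 ] grip -0.004133627892822515
tool x ang 1.6628180022486847 turn az needed 0.0010916958394751042 z [ 0. -0. -1.]
delta tool [-0.524 -0.425 -1.13 ]
local 0.42464807323168063 -44.475171853608494 45.8695500398806
```

View pics/a5.png

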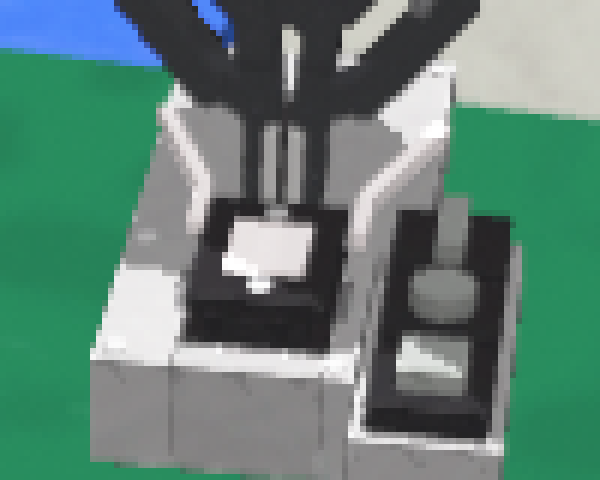

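Call:
{"name": "send_rows", "arguments": {
  "targets": [
    [1, -0.003, 0, -0.005, 0, 0, 0],
    [1, 0, 0, -0.015, 0, 0, 0],
    [1, 0, 0, -0.015, 0, 0, 0],
    [1, 0.012, 0, 0, 0, 0, 0],
    [1, 0.012, 0, 0, 0, 0, 0],
    [1, 0.012, 0, 0, 0, 0, 0],
    [1, 0, 0, 0.01, 0, 0, 0],
    [1, 0, 0, 0.006, 0, 0, 0],
    [1, 0, 0, 0.003, 0, 0, 0],
    [1, 0, 0, 0.002, 0, 0, 0]
  ]
}}

```text
time_s: 10.3
eef_pos: [533.7, -169.7, 61.0]
ee_rot: [-0.0, 0.674, 0.739, -0.0]
force: [-0.3, 0.2, 0.2]
grip_width: 0.002
grip_force: 0.0
```

Call:
{"name": "send_rows", "arguments": {
  "targets": [
    [1, 0, 0, 0.001, 0, 0, 0],
    [1, 0, 0, 0.001, 0, 0, 0],
    [1, 0, 0, 0.001, 0, 0, 0],
    [1, 0, 0, 0, 0, 0, 0],
    [1, 0, 0, 0, 0, 0, 0],
    [1, 0, 0, 0, 0, 0, 0],
    [1, 0, 0, 0, 0, 0, 0],
    [1, 0, 0, 0, 0, 0, 0],
    [1, 0, 0, 0, 0, 0, 0],
    [1, 0, 0, 0, 0, 0, 0]
  ]
}}

```text
time_s: 11.55
eef_pos: [533.9, -169.6, 58.9]
ee_rot: [0.0, 0.674, 0.739, -0.0]
force: [-2.2, 0.4, 4.8]
grip_width: -0.002
grip_force: 2.7
```

Run:
```python
from m import *
rel((0,0,57))
cv2.imwrite('pics/a6.png',np.hstack([cv2.resize(p['img'][a:a+80,b:b+65],None,fx=6,fy=6,interpolation=3) for p,a,b in((s,190,325),(t,220,350))])[:,:,::-1])
```

```text
t 11.65 pos [ 533.887 -169.604   58.924] F [-1.178  0.518  5.688] grip 0.0011456898079457132
tool x ang 1.6628747904699832 turn az needed 0.0011484840607736135 z [ 0.001 -0.001 -1.   ]
delta tool [11.641 -0.486  0.475]
local 0.4991273616818883 -11.64045477217557 57.48173490984256
```

View pics/a6.png

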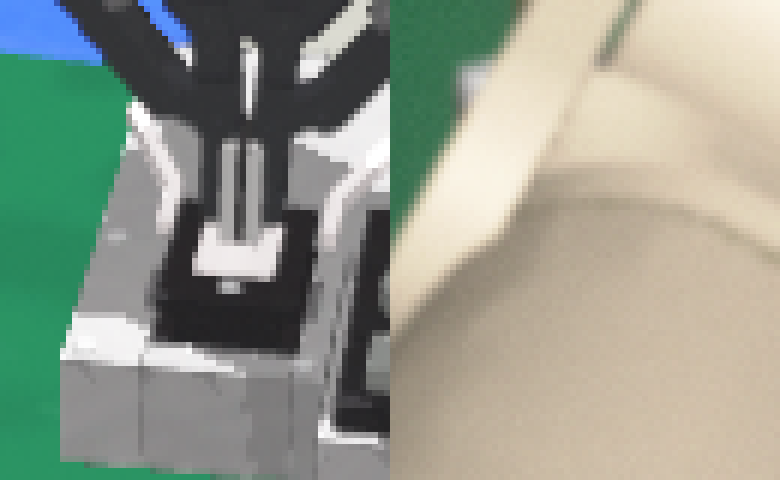

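Call:
{"name": "send_rows", "arguments": {
  "targets": [
    [1, 0, 0, -0.004, 0, 0, 0],
    [1, 0.0115, 0, 0, 0, 0, 0],
    [1, 0, 0, 0.004, 0, 0, 0],
    [1, 0, 0, 0.002, 0, 0, 0],
    [1, 0, 0, 0.002, 0, 0, 0],
    [1, 0, 0, 0.002, 0, 0, 0],
    [1, 0, 0, 0.002, 0, 0, 0],
    [1, 0, 0, 0.002, 0, 0, 0],
    [1, 0, 0, 0, 0, 0, 0],
    [1, 0, 0, 0, 0, 0, 0]
  ]
}}

```text
time_s: 12.9
eef_pos: [532.9, -157.5, 48.8]
ee_rot: [-0.0, 0.674, 0.739, 0.0]
force: [-1.5, 4.5, 9.6]
grip_width: 0.001
grip_force: 4.6
```

Call:
{"name": "send_rows", "arguments": {
  "targets": [
    [1, 0, 0, 0.001, 0, 0, 0],
    [1, 0, 0, 0.001, 0, 0, 0],
    [1, 0, 0, 0.001, 0, 0, 0],
    [1, 0, 0, 0.001, 0, 0, 0],
    [1, 0, 0, 0.001, 0, 0, 0],
    [1, 0, 0, 0, 0, 0, 0],
    [1, 0, 0, 0, 0, 0, 0],
    [1, 0, 0, 0, 0, 0, 0],
    [1, 0, 0, 0, 0, 0, 0],
    [1, 0, 0, 0, 0, 0, 0]
  ]
}}

```text
time_s: 14.15
eef_pos: [532.9, -157.5, 44.0]
ee_rot: [-0.0, 0.674, 0.739, 0.0]
force: [-2.5, 4.9, 11.9]
grip_width: 0.002
grip_force: 5.6
```

Call:
{"name": "send_rows", "arguments": {
  "targets": [
    [1, 0, 0, 0.0005, 0, 0, 0],
    [1, 0, 0, 0.0005, 0, 0, 0],
    [1, 0, 0, 0.0005, 0, 0, 0],
    [1, 0, 0, 0.0005, 0, 0, 0],
    [1, 0, 0, 0, 0, 0, 0],
    [1, 0, 0, 0, 0, 0, 0],
    [1, 0, 0, 0, 0, 0, 0],
    [1, 0, 0, 0, 0, 0, 0],
    [1, 0, 0, 0, 0, 0, 0],
    [1, 0, 0, 0, 0, 0, 0]
  ]
}}

```text
time_s: 15.4
eef_pos: [532.9, -157.5, 41.9]
ee_rot: [-0.0, 0.674, 0.739, 0.0]
force: [-1.6, 4.7, 10.3]
grip_width: 0.002
grip_force: 5.3
```

Call:
{"name": "send_rows", "arguments": {
  "targets": [
    [1, 0, 0, 0.0005, 0, 0, 0],
    [1, 0, 0, 0, 0, 0, 0],
    [1, 0, 0, 0, 0, 0, 0],
    [1, 0, 0, 0.0003, 0, 0, 0],
    [1, 0, 0, 0, 0, 0, 0],
    [1, 0, 0, 0, 0, 0, 0],
    [1, 0, 0, 0, 0, 0, 0],
    [1, 0, 0, 0, 0, 0, 0],
    [1, 0, 0, 0, 0, 0, 0],
    [1, 0, 0, 0, 0, 0, 0]
  ]
}}

```text
time_s: 16.65
eef_pos: [532.9, -157.5, 41.1]
ee_rot: [-0.0, 0.674, 0.739, 0.0]
force: [-1.9, 5.1, 10.8]
grip_width: 0.001
grip_force: 5.5
```

Call:
{"name": "send_rows", "arguments": {
  "targets": [
    [1, 0, 0, 0.0004, 0, 0, 0],
    [1, 0, 0, 0, 0, 0, 0],
    [1, 0, 0, 0, 0, 0, 0],
    [1, 0, 0, 0.0004, 0, 0, 0],
    [1, 0, 0, 0, 0, 0, 0],
    [1, 0, 0, 0, 0, 0, 0],
    [1, 0, 0, 0, 0, 0, 0],
    [1, 0, 0, 0, 0, 0, 0],
    [1, 0, 0, 0, 0, 0, 0],
    [1, 0, 0, 0, 0, 0, 0]
  ]
}}

```text
time_s: 17.9
eef_pos: [532.9, -157.5, 41.0]
ee_rot: [0.0, 0.674, 0.739, 0.0]
force: [-4.8, 6.5, 17.4]
grip_width: 0.004
grip_force: 8.6
```

Run:
```python
from m import *
rel((0,0,40))
cv2.imwrite('pics/a7.png',cv2.resize(s['img'][190:270,320:420],None,fx=6,fy=6,interpolation=3)[:,:,::-1])
```

```text
t 18.0 pos [ 532.929 -157.471   40.966] F [-3.965  6.064 17.239] grip -0.0002373203738439681
tool x ang 1.6629647804934111 turn az needed 0.001238474084201524 z [ 0.001  0.001 -1.   ]
delta tool [-0.529 -0.646 -0.477]
local 0.646055230584168 0.5297431592732604 39.52391078310013
```

View pics/a7.png

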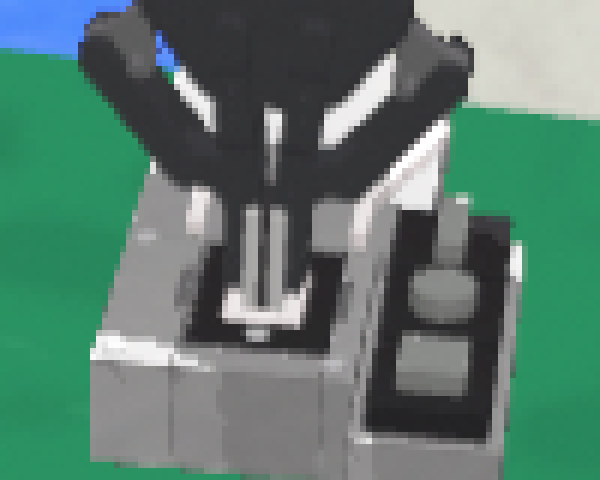

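Call:
{"name": "send_rows", "arguments": {
  "targets": [
    [1, 0, 0, 0.0004, 0, 0, 0],
    [1, 0, 0, 0, 0, 0, 0],
    [1, 0, 0, 0.0004, 0, 0, 0],
    [1, 0, 0, 0, 0, 0, 0],
    [1, 0, 0, 0.0004, 0, 0, 0],
    [1, 0, 0, 0, 0, 0, 0],
    [1, 0, 0, 0, 0, 0, 0],
    [1, 0, 0, 0, 0, 0, 0],
    [1, 0, 0, 0, 0, 0, 0],
    [1, 0, 0, 0, 0, 0, 0]
  ]
}}

```text
time_s: 19.25
eef_pos: [533.1, -157.5, 40.9]
ee_rot: [0.0, 0.674, 0.739, 0.0]
force: [-8.8, 8.2, 27.4]
grip_width: -0.002
grip_force: 14.1
```

Call:
{"name": "send_rows", "arguments": {
  "targets": [
    [1, 0, 0, -0.001, 0, 0, 0],
    [1, 0, 0, -0.001, 0, 0, 0],
    [1, 0, 0, -0.001, 0, 0, 0],
    [1, 0, 0, -0.001, 0, 0, 0],
    [1, 0, 0, 0, 0, 0, 0],
    [1, 0, 0, 0, 0, 0, 0],
    [1, 0, 0, 0, 0, 0, 0],
    [1, 0, 0, 0, 0, 0, 0],
    [1, 0, 0, 0, 0, 0, 0],
    [1, 0, 0, 0, 0, 0, 0]
  ]
}}

```text
time_s: 20.5
eef_pos: [532.8, -157.9, 42.6]
ee_rot: [-0.0, 0.674, 0.739, 0.0]
force: [0.5, 3.2, 5.2]
grip_width: -0.001
grip_force: 2.8
```

Call:
{"name": "send_rows", "arguments": {
  "targets": [
    [1, 0, 0, -0.001, 0, 0, 0],
    [1, 0, 0, -0.001, 0, 0, 0],
    [1, 0, 0, 0, 0, 0, 0],
    [1, 0, 0, 0, 0, 0, 0],
    [1, 0, 0, 0, 0, 0, 0],
    [1, 0, 0, 0, 0, 0, 0],
    [1, 0, 0, 0, 0, 0, 0],
    [1, 0, 0, 0, 0, 0, 0],
    [1, 0, 0, 0, 0, 0, 0],
    [1, 0, 0, 0, 0, 0, 0]
  ]
}}

```text
time_s: 21.75
eef_pos: [532.7, -158.0, 44.5]
ee_rot: [-0.0, 0.674, 0.739, -0.0]
force: [-0.3, 0.3, 0.5]
grip_width: -0.002
grip_force: 0.0
```

Call:
{"name": "send_rows", "arguments": {
  "targets": [
    [1, 0, 0, -0.005, 0, 0, 0],
    [1, 0, 0, -0.01, 0, 0, 0],
    [1, 0, 0, -0.012, 0, 0, 0],
    [1, 0, -0.02, 0, 0, 0, 0],
    [1, 0, -0.02, 0, 0, 0, 0],
    [1, 0, -0.018, 0, 0, 0, 0],
    [1, 0, 0, 0, 0, 0, 0],
    [1, 0, 0, 0, 0, 0, 0],
    [1, 0, 0, 0, 0, 0, 0],
    [1, 0, 0, 0, 0, 0, 0]
  ]
}}

```text
time_s: 23.0
eef_pos: [475.3, -163.3, 71.5]
ee_rot: [0.0, 0.674, 0.739, 0.0]
force: [-0.1, -0.4, 0.1]
grip_width: 0.002
grip_force: 0.0
```

Run:
```python
from m import *
rel((-58,0,50))
for q in ['module_top','module','socket','round_top','square_top','bar_top']:
    print(q,[(np.round(x['point'],1),round(x['score'],2)) for x in ctrl.landmark_of(q,s)[:2]],[(np.round(x['extent'],1),round(x['score'],2)) for x in ctrl.boxes_of(q,s)[:2]] if q=='module' else '')
for h in (40,48,57):print('socket pt at',h,proj(s,W(F,(0,0,h))))
for L in [(-23,33),(23,33),(23,-33),(-23,-33)]: print(L,[proj(s,W(F,(*L,h))) for h in(40,45)])
for n_,L in dict(sq=(-58,44,50),rd=(-58,0,50),bar=(-58,-44,50)).items(): print(n_,proj(s,W(F,L)))
g=s['img'].min(axis=2)
print('cols',list(range(345,384,2)))
for v in range(222,256): print(v,g[v,345:384:2])
```

```text
t 23.1 pos [ 475.078 -163.239   71.42 ] F [ 0.24  -0.137 -0.481] grip 0.0006805783084665688
tool x ang 1.6629688902239588 turn az needed 0.0012425838147491763 z [-0.  0. -1.]
delta tool [-0.041 -0.509 19.978]
local -57.48892029065996 0.039016009418648245 69.97801832255387
module_top [(array([448. , 243.1]), 0.86)] 
module [(array([363.8, 247.6]), 0.88), (array([450.4, 253.6]), 0.56)] [(array([350.1, 226.5,  26. ,  23.5]), 0.79), (array([430.6, 235.7,  39.1,  30.8]), 0.75)]
socket [(array([365.3, 238.7]), 0.66)] 
round_top [(array([395.3, 234.9]), 0.39)] 
square_top [(array([361.9, 256.4]), 0.53), (array([395.3, 247.8]), 0.4)] 
bar_top [] 
socket pt at 40 [364.794 239.216]
socket pt at 48 [364.935 235.687]
socket pt at 57 [365.095 231.687]
(-23, 33) [array([374.694, 248.92 ]), array([374.806, 246.678])]
(23, 33) [array([350.794, 246.705]), array([350.852, 244.473])]
(23, -33) [array([355.414, 230.022]), array([355.48 , 227.857])]
(-23, -33) [array([378.238, 232.026]), array([378.353, 229.851])]
sq [392.931 249.097]
rd [394.792 237.452]
bar [396.538 226.527]
cols [345, 347, 349, 351, 3
[... 2336 characters left out ...]
 52]
248 [245 246 222 241 243 243 223 223 175 163 149 181 124 105  63 157 160 160
 157  43]
249 [246 247 243 243 243 242 241 241 241 242 242 253 221 192 169 222 189 141
 158  41]
250 [234 240 229 236 236 241 243 242 244 243 243 243 243 242 248 254 236 133
 151  41]
251 [147 138 127 162 188 226 232 231 234 235 238 242 244 243 246 252 237 130
 131  43]
252 [147 148 128 145 145 144 131 128 155 177 202 229 236 231 186 228 244 116
 121  50]
253 [147 148 131 144 145 144 143 133 145 145 146 145 127 140 148 191 228 134
  85  64]
254 [148 149 142 143 146 145 144 143 140 146 146 145 133 144 134 148 149 132
  85  64]
255 [149 148 141 144 146 144 144 143 134 144 145 145 145 144 124 149 149 206
  80  64]
```

Call:
{"name": "send_rows", "arguments": {
  "targets": [
    [1, 0, 0, 0.009, 0, 0, 0],
    [1, 0, 0, 0.008, 0, 0, 0],
    [1, 0, 0, 0.002, 0, 0, 0],
    [1, 0, 0, 0.002, 0, 0, 0],
    [1, 0, 0, 0.001, 0, 0, 0],
    [1, 0, 0, 0.001, 0, 0, 0],
    [1, 0, 0, 0.001, 0, 0, 0],
    [1, 0, 0, 0.001, 0, 0, 0],
    [1, 0, 0, 0, 0, 0, 0],
    [1, 0, 0, 0, 0, 0, 0]
  ]
}}

```text
time_s: 24.7
eef_pos: [474.9, -163.3, 47.4]
ee_rot: [0.0, 0.674, 0.739, -0.0]
force: [-7.7, 3.1, 16.1]
grip_width: -0.003
grip_force: 7.8
```

Call:
{"name": "send_rows", "arguments": {
  "targets": [
    [1, 0, 0, -0.006, 0, 0, 0],
    [1, 0, 0, -0.012, 0, 0, 0],
    [1, 0.015, 0, 0, 0, 0, 0],
    [1, 0.015, 0, 0, 0, 0, 0],
    [1, 0.014, 0, 0, 0, 0, 0],
    [1, 0, 0, 0, 0, 0, 0],
    [1, 0, 0, 0.008, 0, 0, 0],
    [1, 0, 0, 0.003, 0, 0, 0],
    [1, 0, 0, 0, 0, 0, 0],
    [1, 0, 0, 0, 0, 0, 0]
  ]
}}

```text
time_s: 25.95
eef_pos: [470.9, -119.7, 53.5]
ee_rot: [0.0, 0.674, 0.739, -0.0]
force: [0.0, -0.3, -0.3]
grip_width: 0.001
grip_force: 0.0
```

Call:
{"name": "send_rows", "arguments": {
  "targets": [
    [1, 0, 0, 0.002, 0, 0, 0],
    [1, 0, 0, 0.001, 0, 0, 0],
    [1, 0, 0, 0.001, 0, 0, 0],
    [1, 0, 0, 0.001, 0, 0, 0],
    [1, 0, 0, 0.001, 0, 0, 0],
    [1, 0, 0, 0.001, 0, 0, 0],
    [1, 0, 0, 0, 0, 0, 0],
    [1, 0, 0, 0, 0, 0, 0],
    [1, 0, 0, 0, 0, 0, 0],
    [1, 0, 0, 0, 0, 0, 0]
  ]
}}

```text
time_s: 27.2
eef_pos: [471.1, -119.7, 47.4]
ee_rot: [0.0, 0.674, 0.739, 0.0]
force: [-3.8, -0.6, 15.8]
grip_width: 0.002
grip_force: 7.6
```

Call:
{"name": "send_rows", "arguments": {
  "targets": [
    [1, 0, 0, -0.006, 0, 0, 0],
    [1, 0, 0, -0.012, 0, 0, 0],
    [1, -0.022, 0, 0, 0, 0, 0],
    [1, -0.022, 0, 0, 0, 0, 0],
    [1, -0.022, 0, 0, 0, 0, 0],
    [1, -0.022, 0, 0, 0, 0, 0],
    [1, 0, 0, 0, 0, 0, 0],
    [1, 0, 0, 0.008, 0, 0, 0],
    [1, 0, 0, 0.003, 0, 0, 0],
    [1, 0, 0, 0, 0, 0, 0]
  ]
}}

```text
time_s: 28.45
eef_pos: [478.9, -206.6, 53.2]
ee_rot: [-0.0, 0.674, 0.739, -0.0]
force: [-0.2, -0.7, -0.3]
grip_width: 0.001
grip_force: 0.0
```

Run:
```python
from m import *
rel((-58,-44,50))
print([(np.round(x['point'],1),round(x['score'],2)) for x in ctrl.landmark_of('module',s)[:2]],[(np.round(x['extent'],1),round(x['score'],2)) for x in ctrl.boxes_of('module',s)[:2]])
g=s['img'].min(axis=2)
for v in range(227,251): print(v,g[v,347:384:3])
```

```text
t 28.55 pos [ 479.036 -206.895   53.548] F [ 0.057 -0.463 -0.207] grip 0.001970599739400232
tool x ang 1.6632582313422077 turn az needed 0.001531924932998141 z [ 0.  0. -1.]
delta tool [-0.203 -0.489  2.106]
local -57.51168630712685 -43.796088730479404 52.10627406959008
[(array([362.1, 252.9]), 0.98), (array([394.6, 235.8]), 0.33)] [(array([347.9, 229.7,  28. ,  20.2]), 0.81), (array([432.2, 237.3,  36.4,  24.5]), 0.76)]
227 [235 236 222 145 145 141 145 145 143 145 145 230 146]
228 [232 235 212 143 144 141 145 144 144 145 146 223 145]
229 [227 234 216 127 131 135 145 144 145 147 145 195 146]
230 [237 237 235  59  75 102 128 128 134 140 147 196 147]
231 [239 238 179  59  44  38 107  56  78 103 131 174 144]
232 [238 238 141  59  59  38 185  47  38  39  50 146 130]
233 [238 238 116  58 226 185 162  62  38  38  72 151 123]
234 [238 228  99  58 255 255 162 147  87  38 108 150 122]
235 [238 172  98  59 255 255 253 231 162  39 129 149 124]
236 [239 174  75  59 255 255 255 252 190  38 153 150 135]
237 [239 170  75  59 255 255 255 255 182  44  97 150 151]
238 [240 172  66  58 255 255 255 255 172  59 122 149 142]
239 [241 172  65  59 255 255 255 255 127  59 168 149 119]
240 [240 190  59  59 255 255 255 255 109  59 169 188 116]
241 [240 224  59  91 255 255 255 255 100  60 171 246  92]
242 [239 197  59 126 254 255 255 255  71  61 171 248  83]
243 [239 142  59  59  59 211 208 248  68  60 201 214  84]
244 [240 120  59  58  60 254  80  61  60  60 240 196  75]
245 [240 109  61  61  61 249  78  61  61  59 239 144  69]
246 [240 107  63  55  61  80  61  60  61  47 239 121  70]
247 [240 173 143 169 123  75  58  58  63  50 240 126  77]
248 [240 233 237 250 215 154 141 121  99  90 241 164  59]
249 [242 237 236 236 234 236 236 218 182 204 244 204  59]
250 [233 227 229 235 236 237 237 236 236 251 247 220  61]
```

Call:
{"name": "send_rows", "arguments": {
  "targets": [
    [1, 0, 0, 0.002, 0, 0, 0],
    [1, 0, 0, 0.001, 0, 0, 0],
    [1, 0, 0, 0.001, 0, 0, 0],
    [1, 0, 0, 0.001, 0, 0, 0],
    [1, 0, 0, 0.001, 0, 0, 0],
    [1, 0, 0, 0.001, 0, 0, 0],
    [1, 0, 0, 0, 0, 0, 0],
    [1, 0, 0, 0, 0, 0, 0],
    [1, 0, 0, 0, 0, 0, 0],
    [1, 0, 0, 0, 0, 0, 0]
  ]
}}

```text
time_s: 29.9
eef_pos: [479.2, -207.2, 47.4]
ee_rot: [0.0, 0.674, 0.739, 0.0]
force: [-3.3, 3.5, 13.2]
grip_width: 0.002
grip_force: 7.0
```

Call:
{"name": "send_rows", "arguments": {
  "targets": [
    [1, 0, 0, -0.006, 0, 0, 0],
    [1, 0, 0, -0.015, 0, 0, 0],
    [1, 0, 0, -0.02, 0, 0, 0],
    [1, 0, 0, -0.03, 0, 0, 0],
    [1, 0, 0, -0.03, 0, 0, 0],
    [1, 0, 0, 0, 0, 0, 0],
    [1, 0, 0, 0, 0, 0, 0],
    [1, 0, 0, 0, 0, 0, 0],
    [1, 0, 0, 0, 0, 0, 0],
    [1, 0, 0, 0, 0, 0, 0]
  ]
}}

```text
time_s: 31.15
eef_pos: [478.9, -207.1, 147.2]
ee_rot: [-0.0, 0.674, 0.739, -0.0]
force: [1.0, 0.2, -0.1]
grip_width: -0.004
grip_force: 0.0
```

Run:
```python
from h import *
s=cap('side');print([np.round(x['extent'],1) for x in ctrl.boxes_of('module',s)[:2]])
print(s['img'].min(axis=2)[227:250:2,347:384:3])
print(ctrl.finish_job())
```

```text
[array([429.9, 233.3,  38.7,  31.9]), array([353.3, 231.5,  23.6,  22.2])]
[[243 243 232 155 154 152 156 156 152 154 154 239 157]
 [235 242 225 170 139 144 155 154 155 156 156 209 156]
 [246 245 192  64  64  49 115  60  83 111 140 219 237]
 [245 245 123  64 235 200 247 108  42  41  78 161 152]
 [245 184 105  63 255 255 255 255 252  49 139 159 144]
 [246 181  81  64 255 255 255 255 195  64 129 161 161]
 [247 184  70  63 255 255 255 255 136  63 180 246 128]
 [246 233  64  98 255 255 255 255 107  64 183 250 102]
 [246 152  63  63  63 222 220 252  74  65 214 225  90]
 [246 116  66  65  66 252  85  65  65  64 246 154  85]
 [246 184 154 182 131  81  62  63  69  54 247 135  82]
 [248 244 244 243 242 243 244 227 195 217 249 218  64]]
the job is handed in; nothing more can be done
None
```

The job is handed in at about 31 s: the module was slid into the socket, pressed in (27 N at most) and stayed flush in the later camera readings, which I take as latched, and the round, square and bar keys were then each pressed to the stop in that order; no verdict was returned.

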